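# Lock, load and put away the rolling spice caddy

## Robot

A 6-joint arm with a two-finger parallel gripper is mounted at the origin on the work surface. World frame = base frame: x ahead of the robot, y to its left, z up, the work surface at z = 0. Lengths are in mm, angles in rad, forces in N, time in s.
With the tool pointing down it reaches from about 300 to 775 mm from the base axis. Payload 14.6 kg.
Tool frame: the origin (TCP) lies on the centre line of the jaws, within the pads' length; the fingertips stand 19 mm ahead of it and the grasp point (between the pads) is the TCP (bot.tip_reach is the distance from the TCP to the fingertips, in mm); z points along the fingers, y is the line along which they close (so a half turn about z gives the same grasp; the last joint's range is limited). The gripper opens to 85 mm and grips with 20 to 120 N. Pads are 22 mm wide; open, the fingers measure 114 mm over their backs; the gripper's body (76 mm by 85 mm) begins 54 mm behind the grasp point. The pads swing forward as they close: fully open they stand 13 mm farther back than shut.
Start: joints at [-1.344, 0.3, 1.521, -0, 1.321, -0.067], TCP at [159.268, -526.425, 250.281] pointing down, gripper open.
Joint ranges: [-3.03, 3.03], [-0.79, 2.21], [0.23, 2.52], [-1.04, 4.18], [0, 3.07], [-2.55, 2.55]. Speed limits (rad/s): [2.22, 2.22, 2.57, 3.14, 3.14, 3.14].

## Interface

Orientations are given as a unit quaternion [w, x, y, z].
In Python, from rig import bot gives the robot as it stands. Calls block until the motion is done:
- bot.move_to(position, orientation): joint-space move of the TCP to a pose.
- bot.servo_line(position, attitude=None, speed=150, until_force=None): straight line of the TCP; attitude=None keeps the orientation; speed is the mean speed in mm/s. With until_force (N) it stops when the force on the tool has changed by that much, and returns True; else False.
- bot.move_joints(angles): joint-space move.
- bot.move_gripper(opening, grip_force=None): finger opening in mm; grip_force is the grip in N (None keeps the last); returns when the fingers have stopped.
- bot.dwell(seconds).
- bot.ik(position, orientation): joint angles nearest the present ones, or None.
- bot.read_state(): the state.
- bot.read_camera(name): name is "side" or "top"; returns a dict with "image" (420x560x3 uint8, blue, green, red), "depth" (420x560 float32, mm along the optical axis (not along the pixel's ray), 0 where there is no reading), "fovy" (degrees; the focal length in pixels is half the picture's height over the tangent of half this angle, whatever the lens; pixels are square), "cx", "cy" (the principal point, pixels), "k1" (the pictures are not rectified: a ray, as slopes to the right and down, at radius r is drawn at 1 + k1 r^2 times it, then the intrinsics apply), "eye" and "attitude" of the camera in the world. Camera axes: x right, y down, z forward; pixel columns grow to the right and rows downward; lengths in mm; the calibration is good to about 2 mm. A picture is of the moment at which its call begins.
A pose or a line that the arm cannot do raises bot.MotionError and nothing moves.
- bot.finish_job(): hands the job in; it is judged then, once.
The state is a dict: "clock": time; "joint_positions": joint angles; "qvel": joint speeds; "effort": joint torques, N m; "ee_pos": TCP position; "tool_rot": TCP orientation; "ft_force": force on the tool from outside, world axes, zero at the start; "moment": the same for the moment, N m; "grip_width": finger opening in mm; "grip_force": force on a finger pad.
Only numpy, scipy, OpenCV 4.12 (cv2) and the standard library are available. Lean on these libraries where they do the work, as an engineer would, in place of code of your own. Each camera call takes 0.05 s, during which the arm holds its last target. There are 200 camera calls.

## Task

Push the caddy's orange brake pedal right down until it locks the caddy, then stand the jar with the orange lid upright in the caddy's empty bay. Then flick the brake fully up to release it and roll the caddy home along its track until it touches the green buffer, with the jar still standing in it. Leave everything else on the counter where it is.

Things in the scene. Friction and masses are not known exactly. Their poses are not given: they have to be found in the camera images.
- caddy_mid (a point): Red tray on wheels, 120 (x) by 240 mm (y), rim 75 mm above the counter; rolls (about 1 N, stays where left) only along its y on a track, 200 mm between two buffers. Point: its mid-length, 40 mm above the counter, in line with both buffers' middles. Axes: x away from the pedal side, y along the track, z up. Track's place and yaw vary.
- bay (a point): Floor centre of the empty bay, at the caddy's +y end, 40 mm above the counter; bay 110 (x) by 112 mm (y) inside, walls 35 mm above its floor. The other bay holds low bowls and tins fixed in the tray. Same axes as the caddy.
- brake_hinge (a point): Brake lever's hinge at the caddy's -x side, 60 mm above the counter, 75 mm to -x from caddy_mid; hinge axis along y; the lever points to -x. Same axes as the caddy. A steel pin (8 mm thick) under the lever, 30 mm from the hinge, drops into gaps of a toothed rack beside the track: gaps 14 mm, teeth 10 mm, in turn along y.
- pedal (a point): Centre of the orange pedal on the brake lever, 40 mm long, 20 mm wide (along y), 12 mm thick, 70 mm from the hinge, free all round: press it, or grip it across y from above. Height about 80 mm when up, 39 mm locked. If the pin lands on a tooth it stops at about 65 mm: roll the caddy a little (at most 20 mm, either way) till the pin drops in. Where the gaps lie must be felt.
- brake (a joint): Brake lever angle, rad: 0 fully up (0.3 above level), 0.6 fully down (0.3 below level); about 0.2 where the pin meets a tooth. At about 0.45 a spring catch takes about 5 N at the pedal to pass, either way; beyond 0.52 the caddy is locked; below 0.15 the brake is released. About 2 N of friction keeps it where it is left.
- spice_jar_center (a point): Centre (half-way up) of the amber jar with the orange lid: upright cylinder 52 mm in diameter, 100 mm tall including the lid, about 0.2 kg; it stands on the counter left or right of the track, on the robot's side.
- salt_jar_center (a point): Centre of the white jar with the blue lid, same size, standing on the other side: a bystander.
- home_buffer_mid (a point): Middle of the green buffer (90 by 30 by 60 mm high) at one end of the track; which end differs. When the caddy touches it, caddy_mid is 135 mm from this point, horizontally.
- tumbler: Steel tumbler, 70 mm wide and 100 mm tall, a bystander; origin at the middle of its foot.
- soap: White soap bottle with a red cap, 60 mm wide, 170 mm tall, a bystander; origin at the middle of its foot.
- scrubber: Green scrubber block 90 x 60 x 30 mm, a bystander; origin at the middle of its underside.
Mind the look-alikes: they are no part of the job. What is shaped like the part that bears home_buffer_mid but blue or pink is not meant.

How it is judged:
By the outcome, as a careful person would: the job done as asked, in the order asked, and still so for the second after the job is handed in, with the robot touching nothing.
It also fails if it takes over 72 s, if anything falls off the work surface, if the arm or the gripper's body presses on something with over 40 N, if the wrist force passes 120 N, or if a joint passes its speed limit or range.

## Working session

There is one attempt and no reset: what is moved stays moved. The work goes in short steps, each a Python script; the robot and the scene stay as the last script left them, time stands still between calls to the robot, and variables do not carry over. Pictures are saved under pics/ and viewed, at most 10 in all, crops included, and the job is handed in when it is done.

```bash
mkdir -p pics; ls
cat > h.py <<'E'
import numpy as np, cv2
from rig import bot
from scipy.spatial.transform import Rotation as R
def rot(q): return R.from_quat([q[1],q[2],q[3],q[0]]).as_matrix()
def cloud(c):
    h,w=c["depth"].shape; f=h/2/np.tan(np.radians(c["fovy"])/2)
    K=np.array([[f,0,c["cx"]],[0,f,c["cy"]],[0,0,1.]])
    v,u=np.mgrid[:h,:w]
    p=np.stack([u,v],-1).reshape(-1,1,2).astype(np.float64)
    n=cv2.undistortPoints(p,K,np.array([c["k1"],0,0,0,0.])).reshape(h,w,2)
    d=np.dstack([n,np.ones((h,w))])
    rays=d@rot(c["attitude"]).T
    P=np.array(c["eye"])+rays*c["depth"][...,None]
    P[c["depth"]<=0]=np.nan
    return P,rays
def down(yaw):  # tool z down, tool y (closing) along yaw direction
    y=np.array([np.cos(yaw),np.sin(yaw),0]); z=np.array([0,0,-1.]); x=np.cross(y,z)
    q=R.from_matrix(np.stack([x,y,z],1)).as_quat(); return [q[3],q[0],q[1],q[2]]
E
python3 - <<'E'
from h import *
for n in("top","side"):
    c=bot.read_camera(n); cv2.imwrite(f"pics/{n}0.png",c["image"]); print(n,c["eye"],c["attitude"],c["fovy"],c["k1"],c["cx"],c["cy"],(c["depth"]>0).mean())
print(bot.read_state()["clock"], bot.read_state()["tool_rot"])
E
```

```text
pics
top [ 386.97727083  -10.05874536 1111.1603992 ] [-0.050633    0.71093504 -0.69923641  0.05546266] 55.67387846354836 -0.07019994089658316 273.40058152285405 209.45592222874652 0.9958205782312926
side [154.49023135 647.73426099 796.86848942] [ 0.10682512 -0.25920992  0.87514987 -0.39434924] 54.08372933196779 -0.05718509793385511 283.73603926620945 209.86814449365332 0.9959353741496598
0.1 [-5.00755176e-04  9.89232554e-01  1.46351299e-01 -3.94922603e-05]
```

View pics/top0.png

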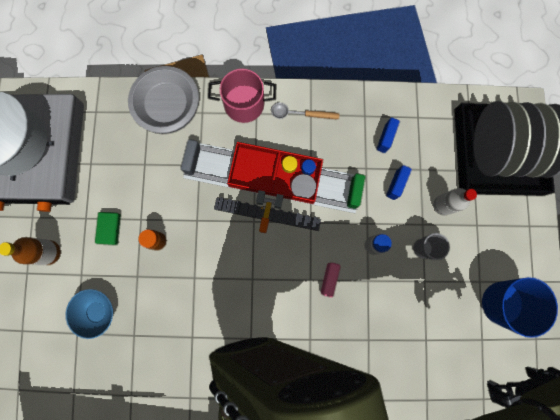

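View pics/side0.png

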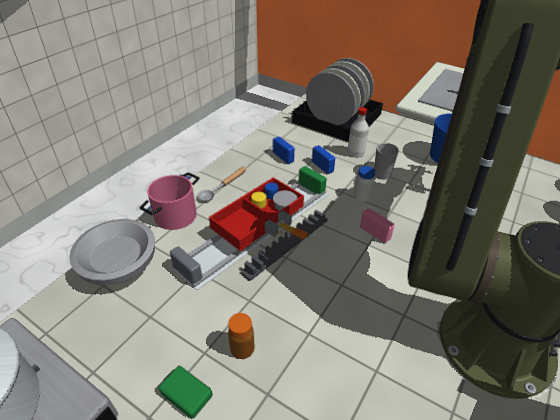

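Top view (up = world +x, left = +y): the red caddy is at about (275,172), with the empty bay on the left. The orange pedal is at (265,218), the green buffer at (357,190) and the grey buffer at (190,155). Candidates:
- **Jar:** the orange-lid jar at (151,238) fits. The amber bottle with the yellow cap at (30,250), the blue-lid jar at (381,242) and the orange stove knobs at (43,205) don't.
- **Buffer:** the green one at (357,190) fits. The blue blocks at (388,135) and (399,182), the pink block at (331,280) and the green scrubber at (107,228) don't.

Run:
```python
from h import *
T=bot.read_camera("top"); S=bot.read_camera("side")
def meas(c,name,box,hsvlo,hsvhi,zlo,zhi):
    P,_=cloud(c); hsv=cv2.cvtColor(c["image"],cv2.COLOR_BGR2HSV)
    m=cv2.inRange(hsv,hsvlo,hsvhi)>0
    b=np.zeros_like(m); b[box[1]:box[3],box[0]:box[2]]=1
    m&=b; z=P[...,2]; m&=(z>zlo)&(z<zhi)
    Q=P[m]
    if len(Q)<5: print(name,"few",len(Q));return
    r=cv2.minAreaRect(Q[:,:2].astype(np.float32))
    print(name,len(Q),"mean",Q.mean(0).round(1),"zpct",np.percentile(Q[:,2],[5,50,95]).round(1),"rect",np.round(r[0],1),np.round(r[1],1),round(r[2],1))
    return Q
O=(5,120,60),(18,255,255); G=(50,80,30),(85,255,255); Rd=(0,150,60),(4,255,255); B=(100,100,40),(125,255,255)
meas(T,"T lid",(130,220,175,260),*O,90,115)
meas(S,"S lid",(220,305,265,345),*O,90,115)
meas(S,"S jar",(220,305,265,360),*O,5,115)
meas(T,"T pedal",(250,195,285,240),*O,30,110)
meas(S,"S pedal",(270,215,320,245),*O,30,110)
meas(T,"T green",(340,165,375,215),*G,50,70)
meas(S,"S green",(290,160,335,200),*G,50,70)
meas(T,"T rim",(220,130,335,215),*Rd,66,85)
meas(S,"S rim",(200,170,310,255),*Rd,66,85)
meas(T,"T grey",(175,130,205,180),(0,0,20),(180,120,160),50,70)
meas(S,"S grey",(165,240,210,285),(0,0,20),(180,120,160),50,70)
meas(T,"T salt",(365,225,400,255),*B,90,115)
x=T["image"][120:270,120:400]; cv2.imwrite("pics/crop1.png",cv2.resize(x,None,fx=2.8,fy=2.8,interpolation=cv2.INTER_CUBIC))
```

```text
T lid 273 mean [459.9 305.1  99.4] zpct [ 95.7  99.6 102.5] rect [460.2 306. ] [45.8 44.2] 73.0
S lid 418 mean [456.9 310.8  98.6] zpct [ 93.6  99.2 101.2] rect [458.1 309.1] [44.1 45.7] 5.9
S jar 938 mean [450.3 317.3  72. ] zpct [ 14.6  78.6 100.7] rect [456.6 310.2] [46.4 48.4] 2.7
T pedal 115 mean [502.7   8.8  80.3] zpct [74.4 80.2 85. ] rect [515.4   7.5] [21.3 65.6] 83.8
S pedal 114 mean [499.6  14.5  79.1] zpct [71.6 80.  83.9] rect [501.7  11.7] [20.8 40.3] 81.5
T green 338 mean [ 603.6 -240.4   62.2] zpct [55.7 62.8 66.1] rect [ 605.3 -241.4] [27.2 88.3] 79.2
S green 236 mean [ 600.2 -233.7   60.3] zpct [50.9 61.7 65.6] rect [ 602.4 -237.9] [31.6 83.6] 81.2
T rim 584 mean [653.7 -12.7  73.4] zpct [67.7 73.7 77.7] rect [648.6 -18.6] [239.4 121.4] 79.3
S rim 645 mean [644.2   2.1  71.6] zpct [66.6 71.6 76.2] rect [635.9 -13.2] [240.4 142.2] 79.1
T grey 380 mean [693.2 218.7  61.4] zpct [54.2 61.9 65.5] rect [709.2 222.1] [121.4  54.8] 9.9
S grey 411 mean [686.5 224.7  61.1] zpct [52.4 62.1 65.1] rect [691.3 222.1] [28.7 91.7] 79.7
T salt 262 mean [ 458.2 -294.   100.3] zpct [ 97.  100.4 103.4] rect [ 458.6 -294.5] [44.5 45.8] 13.8
```

View pics/crop1.png

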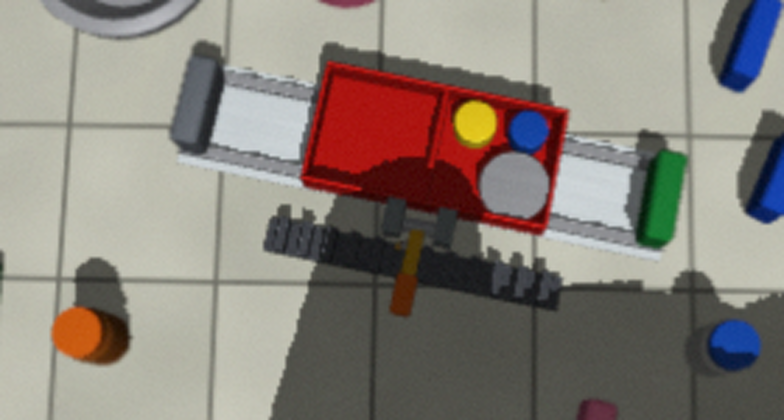

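The close crop confirms the choice: pedal at about (403,290) in the crop, orange lid at (77,333), green buffer at (660,198), and an empty bay on the grey-buffer side. Next I grip the pedal and press it.

```bash
cat >> h.py <<'E'
G=np.array([603.,-239.]); K_=np.array([691.3,222.])
ey=(K_-G)/np.linalg.norm(K_-G); ex=np.array([ey[1],-ey[0]]); C=(G+K_)/2
YAW=np.arctan2(ey[1],ey[0])-np.pi
def W(x,s,z): return list(C+x*ex+s*ey)+[z]
def loc(p): d=np.array(p[:2])-C; return np.array([d@ex,d@ey,p[2]])
Q=down(YAW); DZ=8
def ped(th,s,dz=DZ):
    a=.3-th; return W(-76-70*np.cos(a),s,60+70*np.sin(a)+dz)
def st(m=""):
    s=bot.read_state(); print(m,"t",round(s["clock"],2),"loc",loc(s["ee_pos"]).round(1),"F",np.round(s["ft_force"],1),"g",round(s["grip_width"],1),round(s["grip_force"],1)); return s
E
python3 - <<'E'
from h import *
s0=-8
bot.move_gripper(44)
p=ped(0,s0); bot.move_to(p[:2]+[170],Q); bot.servo_line(p,speed=120); st("above")
bot.move_gripper(10,grip_force=30); st("grip")
def press(s):
    for th in (.1,.2,.3,.4,.5,.6):
        if bot.servo_line(ped(th,s),speed=40,until_force=14): st(f"hit th{th} s{s}"); return th
    st("down"); return 1
for k in range(6):
    s=s0-4*k
    if k: bot.servo_line(ped(.13,s),speed=30)
    r=press(s)
    if r==1 or r>=.5: break
st("end")
E
```

```text
above t 3.81 loc [-142.5   -8.    89.3] F [0.1 0.  0.3] g 44.2 0.0
grip t 4.14 loc [-142.6   -7.9   89.2] F [-1.2  0.5  2.7] g 19.1 34.4
hit th0.6 s-8 t 5.97 loc [-143.6   -7.8   50.9] F [-6.2  1.4 17.6] g 19.1 41.8
end t 5.97 loc [-143.6   -7.8   50.9] F [-6.2  1.4 17.6] g 19.1 41.8
```

Run:
```python
from h import *
print(bot.servo_line(ped(.6,-8),speed=30,until_force=25)); st("a")
print(bot.servo_line(ped(.66,-8),speed=30,until_force=20)); st("b")
bot.move_gripper(44); st("open")
p=ped(.6,-8); bot.servo_line(p[:2]+[180],speed=200)
def pedal(n):
    c=bot.read_camera(n);P,_=cloud(c);hsv=cv2.cvtColor(c["image"],cv2.COLOR_BGR2HSV)
    l=np.dstack([(P[...,:2]-C)@ex,(P[...,:2]-C)@ey,P[...,2]])
    m=(cv2.inRange(hsv,(5,120,40),(18,255,255))>0)&(l[...,0]<-115)&(l[...,0]>-175)&(abs(l[...,1]+8)<35)&(P[...,2]>20)&(P[...,2]<110)
    print(n,m.sum(),np.median(l[m],0) if m.any() else "")
    return c
bot.move_to([480,200,250],Q)
for n in("top","side"): c=pedal(n)
cv2.imwrite("pics/s1.png",cv2.resize(c["image"][150:300,150:350],None,fx=3,fy=3))
```

```text
False
a t 6.22 loc [-142.7   -7.8   49.4] F [-15.2   2.6  33.7] g 18.8 45.5
True
b t 6.46 loc [-141.2   -7.5   47.2] F [-13.5   1.4  27.4] g 18.8 48.8
open t 6.83 loc [-141.2   -7.7   45.6] F [-0.1  0.4 -0. ] g 44.1 0.0
top 106 [-144.26224511  -10.13813591   45.42340254]
side 119 [-146.60567248   -5.25681563   44.01415181]
```

View pics/s1.png

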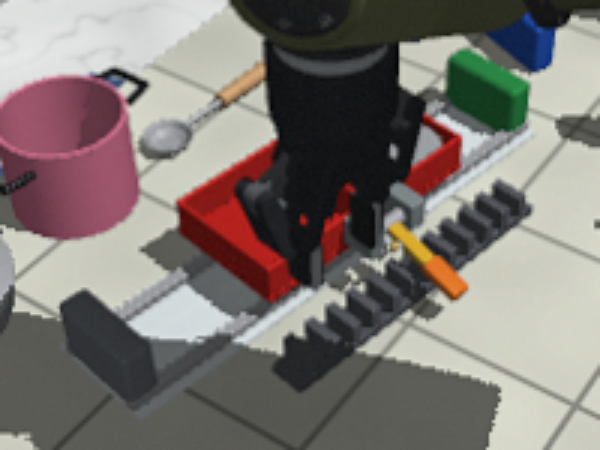

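The side view shows the pedal pushed down at about (445,275) in the crop, with the pin in the rack. A quick press with closed fingertips will confirm it's at the bottom, then I fetch the jar.

Run:
```python
from h import *
p=W(-146,-8,90); bot.move_gripper(0); bot.move_to(p,Q)
print(bot.servo_line(W(-146,-8,52),speed=60,until_force=15)); s=st("press"); print("tip",s["ee_pos"][2]-bot.tip_reach)
bot.servo_line(W(-146,-8,180),speed=200)
# jar
J=[459,307.5]; bot.move_gripper(84)
best=None
for y in np.arange(-np.pi,np.pi,np.pi/12):
    q=bot.ik(J+[74],down(y)); q2=bot.ik(W(0,52,116),Q)
    if q is not None:
        d=abs(np.array(q)-bot.read_state()["joint_positions"]).max()
        if best is None or d<best[0]: best=(d,y)
print(best)
q=down(best[1])
bot.move_to(J+[200],q); bot.servo_line(J+[74],speed=150); st("atjar")
bot.move_gripper(40,grip_force=40); st("grip")
bot.servo_line(J+[230],speed=200); st("lift")
```

```text
True
press t 10.52 loc [-145.4   -7.4   65.2] F [-9.6  0.5 24.8] g 0.4 12.8
tip 46.151787365458134
(np.float64(0.5747705466608941), np.float64(-1.5707963267948957))
atjar t 14.16 loc [-243.8  275.1   74.8] F [-0.1 -0.8 -0.1] g 83.8 0.0
grip t 14.57 loc [-243.9  275.3   75. ] F [-0.4  0.2  6.2] g 50.1 40.9
lift t 15.5 loc [-244.6  274.6  228.6] F [-0.1 -0.  -3.2] g 49.6 42.0
```

Run:
```python
from h import *
B=52.
bot.move_to(W(0,B,230),Q); bot.servo_line(W(0,B,125),speed=150)
print(bot.servo_line(W(0,B,111),speed=30,until_force=5)); st("placed")
bot.move_gripper(70); st("open")
bot.servo_line(W(0,B,215),speed=200)
bot.move_gripper(44)
bot.move_to(W(-146,-8,170),Q)
c=bot.read_camera("side"); cv2.imwrite("pics/s2.png",cv2.resize(c["image"][120:300,130:370],None,fx=3,fy=3))
st()
```

```text
True
placed t 18.0 loc [  0.3  52.  114.7] F [0.1 0.4 5.4] g 49.8 42.9
open t 18.33 loc [ -0.3  52.  113.8] F [ 0.4  0.2 -0.5] g 69.8 0.0
 t 20.12 loc [-145.    -7.8  170.6] F [-0.  -0.2  0.5] g 44.4 0.0
```

View pics/s2.png

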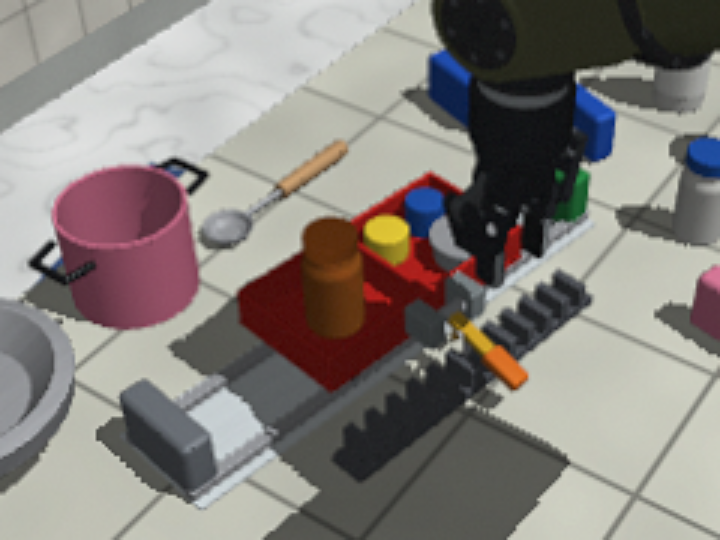

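The jar stands upright in the bay at (333,280) in the crop, and the pedal is down at (505,365). Next I lift the brake and roll the caddy home.

Run:
```python
from h import *
p=ped(.58,-8); bot.servo_line(p,speed=120); bot.move_gripper(10,grip_force=40); st("grip")
for th in (.5,.4,.3,.2,.1,.0): bot.servo_line(ped(th,-8),speed=50)
st("up?")
print(bot.servo_line(ped(-.06,-8),speed=30,until_force=10)); st("top")
bot.servo_line(ped(0.,-8),speed=30); st("relaxed")
```

```text
grip t 21.61 loc [-143.    -8.    49.2] F [-2.3  0.1  7.4] g 19.4 43.7
up? t 23.32 loc [-143.    -8.    88.8] F [ 0.2  0.4 -3.6] g 18.5 39.8
False
top t 23.62 loc [-141.5   -8.    92.9] F [-0.8 -1.3 -4.4] g 18.5 39.8
relaxed t 23.91 loc [-142.7   -7.9   89. ] F [-3.3  0.7  3.2] g 18.9 40.8
```

Run:
```python
from h import *
print(bot.servo_line(ped(-.2,-8),speed=30,until_force=10)); st("top")
for s in (-30,-60,-80):
    bot.servo_line([*W(-142,s,0)[:2],bot.read_state()["ee_pos"][2]],speed=60,until_force=15); st(s)
z=bot.read_state()["ee_pos"][2]
print(bot.servo_line(W(-142,-108,z),speed=25,until_force=6)); st("home")
c=bot.read_camera("side"); cv2.imwrite("pics/s3.png",cv2.resize(c["image"][120:300,130:370],None,fx=3,fy=3))
```

```text
True
top t 24.2 loc [-141.7   -8.    92.2] F [ 4.6 -1.3 -3.6] g 18.9 40.0
-30 t 24.72 loc [-141.7  -30.5   91.9] F [ 5.  -2.7 -5.6] g 18.5 39.7
-60 t 25.37 loc [-141.7  -60.5   91.9] F [ 5.4 -1.1 -3.3] g 18.6 39.9
-80 t 25.85 loc [-141.7  -80.5   91.9] F [ 5.5 -2.  -4. ] g 18.8 39.9
True
home t 26.66 loc [-141.6 -100.5   91.7] F [3.1 3.8 0.1] g 18.5 40.6
```

View pics/s3.png

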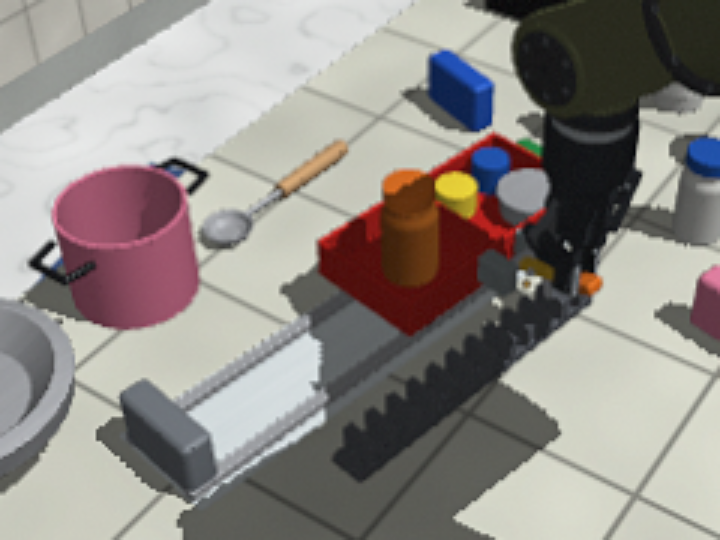

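The caddy is at the green end at s=-100.5, as expected on contact, and the jar is upright at (410,225). Next I seat it firmly, release and check.

Run:
```python
from h import *
z=bot.read_state()["ee_pos"][2]
print(bot.servo_line(W(-142,-106,z),speed=15,until_force=10)); st("seat")
bot.move_gripper(40); st("open")
p=bot.read_state()["ee_pos"]; bot.servo_line([p[0],p[1],200],speed=150)
bot.move_to([350,-150,300],Q)
for n in("top","side"):
    c=bot.read_camera(n);P,_=cloud(c);hsv=cv2.cvtColor(c["image"],cv2.COLOR_BGR2HSV)
    l=np.dstack([(P[...,:2]-C)@ex,(P[...,:2]-C)@ey,P[...,2]])
    for nm,lo,hi,x0,x1,s0,s1,z0,z1 in (("pedal",(5,120,40),(18,255,255),-175,-125,-135,-70,20,110),("rim",(0,150,40),(4,255,255),-75,75,-240,60,66,85),("lid",(5,120,40),(18,255,255),-60,60,-120,40,130,150),("green",(50,80,30),(85,255,255),-70,70,-270,-200,50,70)):
        m=(cv2.inRange(hsv,lo,hi)>0)&(l[...,0]>x0)&(l[...,0]<x1)&(l[...,1]>s0)&(l[...,1]<s1)&(l[...,2]>z0)&(l[...,2]<z1)
        if m.any(): q=l[m]; print(n,nm,m.sum(),"med",np.median(q,0).round(1),"s",np.percentile(q[:,1],[1,99]).round(1),"z95",np.percentile(q[:,2],95).round(1))
    if n=="top": cv2.imwrite("pics/t4.png",cv2.resize(c["image"][110:290,130:420],None,fx=2.7,fy=2.7))
```

```text
True
seat t 26.93 loc [-141.7 -100.6   91.5] F [2.8 5.9 0.9] g 19.2 40.7
open t 27.27 loc [-141.8 -101.1   91.3] F [ 0.1 -0.1 -0.2] g 39.6 0.0
top pedal 104 med [-145.  -102.6   85.7] s [-111.7  -93.2] z95 90.9
top rim 604 med [  11.3 -102.7   73.9] s [-220.6   16.5] z95 78.0
top lid 272 med [  0.5 -41.6 140.1] s [-62.5 -20.3] z95 142.9
top green 287 med [-2.000e-01 -2.379e+02  6.340e+01] s [-250.2 -226.3] z95 66.4
side pedal 91 med [-148.7  -94.9   84.2] s [-106.6  -89.5] z95 90.5
side rim 507 med [-27.7 -58.6  72. ] s [-218.9   20.1] z95 76.4
side lid 185 med [ -4.9 -34.7 139.8] s [-57.9 -16.3] z95 142.3
side green 72 med [  -3.4 -240.3   63.4] s [-250.  -232.8] z95 65.9
```

View pics/t4.png

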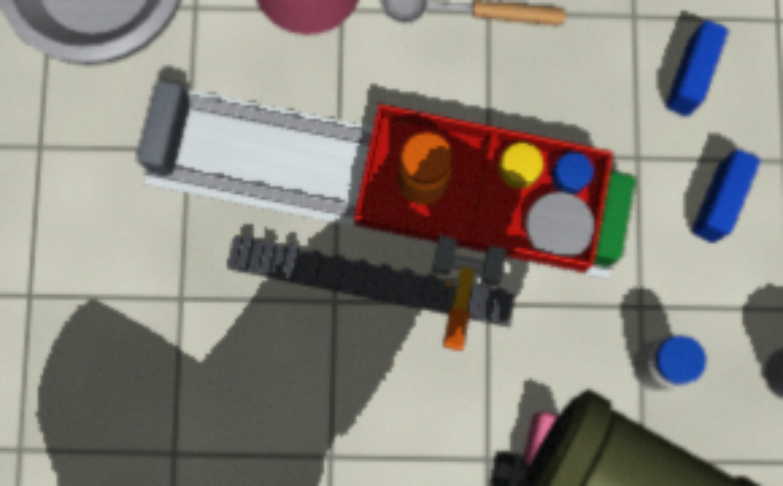

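The caddy is against the green buffer at (618,220) in the crop, the pedal is up and the jar is upright. I'll give the caddy's end a gentle nudge to make sure it's in contact, then hand in.

Run:
```python
from h import *
bot.move_gripper(0)
bot.move_to(W(-20,60,220),Q); bot.servo_line(W(-20,60,77),speed=150); st("ready")
print(bot.servo_line(W(-20,20,77),speed=20,until_force=7)); st("push")
bot.servo_line(W(-20,60,77),speed=80); bot.servo_line(W(-20,60,260),speed=200)
bot.move_to([350,-150,300],Q); bot.dwell(.3)
c=bot.read_camera("top"); cv2.imwrite("pics/t5.png",c["image"]); st()
```

```text
ready t 31.93 loc [-19.5  60.   78.2] F [1.1 0.1 0.1] g -0.1 0.0
True
push t 33.23 loc [-19.7  33.5  77.5] F [1.2 3.8 3.4] g 0.0 1.5
 t 36.46 loc [-265.  -194.7  299.9] F [ 1.   0.  -0.5] g -0.2 0.0
```

View pics/t5.png

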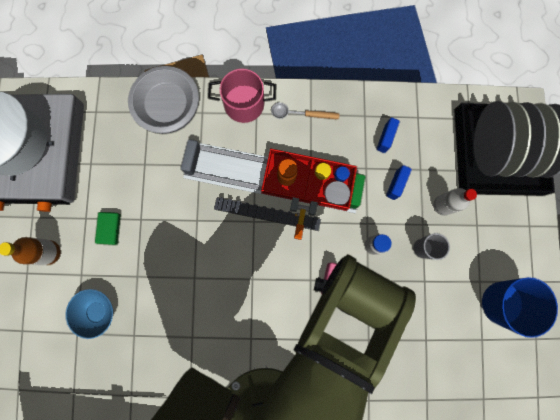

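The caddy is against the green buffer at (357,190), the jar is upright at (288,170), and everything else is where it was.

```bash
python3 -c "
from rig import bot
print(bot.finish_job())"
```

```text
the job is handed in; nothing more can be done
None
```

The job is handed in: the brake was locked, the jar placed upright in the empty bay, the brake released fully up and the caddy rolled home against the green buffer, with about 36 s on the clock; the judge's verdict was not shown.

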